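Blank off an argon outlet and tug-test the coupling

ROBOT

A 6-joint arm with a two-finger parallel gripper is mounted at the origin on the work surface. World frame = base frame: x ahead of the robot, y to its left, z up, the work surface at z = 0. Lengths are in m, angles in rad, forces in N, time in s.
With the tool pointing down it reaches from about 0.35 to 1 m from the base axis. Payload 7.1 kg.
Tool frame: the origin (TCP) lies midway between the tips of the shut fingers; the grasp point (between the pads) lies 19 mm behind it; z points along the fingers, y is the direction in which the jaws open and shut (so a half turn about z gives the same grasp; the last joint's range is limited). The gripper opens to 85 mm and grips with 20 to 120 N. Pads are 22 mm wide; open, the fingers measure 114 mm over their backs; the gripper's body (76 mm by 85 mm) begins 54 mm behind the grasp point. The pads swing forward as they close: fully open they stand 13 mm farther back than shut.
Start: joints at [1.166, 0.423, 1.63, -0, 1.089, -0.019], TCP at [0.235, 0.579, 0.231] pointing down, gripper open.
Joint ranges: [-3, 3], [-0.9, 2.11], [0.09, 2.58], [-1.31, 4.45], [0.11, 2.69], [-2.54, 2.54]. Speed limits (rad/s): [2.39, 2.39, 3.01, 3.14, 3.14, 3.14].

INTERFACE

Orientations are given as [roll, pitch, yaw] about the fixed x, y, z axes, in that order (R = Rz(yaw) Ry(pitch) Rx(roll)).
In Python, from cell import manip, cams gives the robot as it stands.
- The arm moves only by the shell command python3 -m crank 'ROWS' [FORCE]. ROWS is JSON, a list of rows, each a list of 5 numbers: the shift along the tool's x, y, z in mm, then the turn about the tool's z in degrees, then the opening, from 0 (shut) to 1 (fully open). In form: [[dx, dy, dz, spin, claw], ...]. A call has 1 to 5 rows; each row is the pose to reach, as a shift and turn from the pose measured when the call began, along the tool's axes at that moment; what a row does not reach only later rows make up. A row lasts 1/8 s, in which the tool goes at most 62.5 mm and 10.7 degrees, less where a joint would pass 70% of its speed; a pose out of reach is approached as far as the arm can. A call with a gripper value outside its range is refused whole. The fingers move at their own pace and stop on an object; FORCE is the grip in N (left out, the last holds). Time passes only in rows, so rows that repeat a pose let the fingers close. It gives the time, the measured TCP pose, the force and the opening at its end, in the units of the state.
- manip.read_state(): the state, without advancing time (a new reading comes with each control period).
- cams.get_image(name): name is "scene" or "side" or "wrist"; returns (picture, depth): 400x640x3 uint8, red, green, blue; 400x640 float32, m along the optical axis (not along the pixel's ray), 0 where there is no reading.
- cams.get_calibration(name): a dict with "fx", "fy", "cx", "cy" (pixels), "rvec" (rotation vector, rad) and "tvec" (3), from world to camera coordinates, as OpenCV has them. Camera axes: x right, y down, z forward; pixel columns grow to the right and rows downward; lengths in m; the calibration is good to about 2 mm. A picture is of the moment at which its call begins: read the wrist's pose just before it. get_calibration takes no time and is no camera call; for the wrist camera it gives the pose at the moment of the call.
- manip.hand_in(): hands the job in, once; it reports no verdict.
The state is a dict: "time_s": time; "joints": joint angles; "joint_vel": joint speeds; "tau": joint torques, N m; "tool_pos": TCP position; "orientation": TCP orientation; "contact_force": force on the tool from outside, world axes, zero at the start; "torque": the same for the moment, N m; "finger_gap": finger opening in m.
Only numpy, scipy, OpenCV 4.12 (cv2) and the standard library are available. Lean on these libraries where they do the work, as an engineer would, in place of code of your own. Each camera call takes 0.05 s, during which the arm holds its last target. There are 200 camera calls.

TASK

One of the three gas turrets on the bench still has an open outlet: take the red blanking plug from its wooden holder and push it down into that outlet until it clicks home, pressing no harder than the click and seating need (stay below 30 N). Then prove that the coupling holds: with the plug still gripped, pull straight up with a steady 12 N for about two seconds, never more than 20 N, then let go and leave the plug latched in the outlet. Leave the bottle, the beaker and the timer where they are.

Things in the scene. Friction and masses are not known exactly. Their poses are not given: they have to be found in the camera images.
- plug_grip (a point): Centre of the red grip of the loose blanking plug: an upright cylinder 28 mm across, 44 mm tall; the point is on its axis, half-way up, 22 mm below the plug's top; z up along the axis. Under the grip is a steel flange 36 mm across, 4 mm thick, its underside 26 mm below this point. The plug stands upright in the holder; lift it 40 mm straight up to clear.
- outlet_mouth (a point): Centre of the mouth of the one open outlet, on the top of its brass rim, about 102 mm above the bench; z up. The bore below is upright, 24.5 mm across, 39 mm deep, with a 3 mm chamfer. The plug is home when its flange lies on the rim (grip centre 26 mm above this point). Pushing it past the sprung latch takes several newtons, then it clicks and drops home.
- outlet: The open coupling, 50 mm square, 44 mm tall; origin on the bore's axis, 44 mm below the rim. Two sprung tongues inside (black tabs outside) snap over the plug's head. From home, a latched plug has free play upward before the latch takes the pull: 2 to 5.5 mm, different each time. A stiff rubber mount lets the coupling give about 1 mm under load.
- plug: The same plug, round, about 0.09 kg; origin at its nose tip, 62 mm below the grip's centre, z up along its axis. From the flange down a steel stem of 36 mm: a neck 11 mm across and 19.5 mm long, then a head 22 mm across with a flat shoulder on top and a nose tapering to 10 mm at the tip.
- turret_1: Fixed turret that is already blanked off with a red plug; origin under its base on the bench; 150 mm tall, base 90 mm across.
- turret_2: The other fixed turret already blanked off; same as turret_1.
- holder: Fixed wooden holder of the loose plug, 70 x 70 x 42 mm; origin under its centre; the plug stands in a loose hole at its centre, flange on top.
- bottle: Bystander: glass bottle with green cap, 72 mm across, 160 mm tall; origin under its centre. Leave alone.
- beaker: Bystander: glass beaker, 68 mm across, 85 mm tall; origin under its centre. Leave alone.
- timer: Bystander: white lab timer, 62 x 62 x 18 mm; origin under its centre. Leave alone.
Mind the look-alikes: they are no part of the job. There is more than one size of the plug; the one meant has the size given above.

How it is judged:
On the way, in this order (a step that is already met when the one before it is completed fails the run):
1. the plug is pushed home in the open outlet: past the click, its flange within 1.5 mm of the rim (z of plug_grip in the frame of outlet_mouth below 0.0275 m and horizontal distance between plug_grip and outlet_mouth below 0.005 m), for 0.2 s.
2. the latched plug, lifted off the rim by its play, is pulled against the outlet with 8 to 16 N for 1 s (contact force between plug and outlet between 8 and 16 N and z of plug_grip in the frame of outlet_mouth between 0.0275 and 0.034 m and horizontal distance between plug_grip and outlet_mouth below 0.006 m), for 1 s.
At the end, for the whole second after the job is handed in: The plug stands latched in the open outlet, released and at rest: flange on the rim or within the latch's play (no more than 6.5 mm above it), axis within 6 mm of the bore's axis at the grip, upright within 0.12 rad (z of plug_grip in the frame of outlet_mouth between 0.024 and 0.0325 m and horizontal distance between plug_grip and outlet_mouth below 0.006 m and angle between plug's own z axis and vertical below 0.12 rad and linear speed of plug below 0.02 m/s); the robot touches nothing.
It fails at once if the latched plug is pulled with more than 20 N (contact force between plug and outlet above 20 N and z of plug_grip in the frame of outlet_mouth between 0.0275 and 0.034 m).
It fails at once if the plug is pressed on the outlet with more than 30 N (contact force between plug and outlet above 30 N).
It fails at once if the bottle is moved more than 20 mm (distance of bottle from where it was at the start of the episode above 0.02 m).
It fails at once if the beaker is moved more than 20 mm (distance of beaker from where it was at the start of the episode above 0.02 m).
It fails at once if the timer is moved more than 20 mm (distance of timer from where it was at the start of the episode above 0.02 m).
It also fails if it takes over 67 s, if anything falls off the work surface, if the arm or the gripper's body presses on something with over 40 N, if the wrist force passes 120 N, or if a joint passes its speed limit or range.

## Working session

There is one attempt and no reset: what is moved stays moved. The work goes in short steps, Python scripts to look and compute and a shell command to move; the robot and the scene stay as the last step left them, time stands still between calls to the robot, and variables do not carry over. Pictures are saved under pics/ and viewed, about 8 in all and at most 12, crops included, and the job is handed in when it is done.

```bash
ls; mkdir -p pics
cat > h.py <<'E'
import numpy as np, cv2
from cell import manip, cams
def save(n,f):
    c=cams.get_calibration(n); p,d=cams.get_image(n)
    cv2.imwrite(f'pics/{f}.png',p[:,:,::-1]); np.savez(f'pics/{f}.npz',p=p,d=d,**{k:np.array(c[k]) for k in c}); return p,d,c
def load(f): return np.load(f'pics/{f}.npz')
def unproj(c,u,v,z):
    R=cv2.Rodrigues(np.array(c['rvec'],float))[0]; t=np.array(c['tvec']).ravel()
    return R.T@(np.array([(u-c['cx'])/c['fx']*z,(v-c['cy'])/c['fy']*z,z])-t)
def ray(c,u,v):
    R=cv2.Rodrigues(np.array(c['rvec'],float))[0]; t=np.array(c['tvec']).ravel()
    return -R.T@t, R.T@np.array([(u-c['cx'])/c['fx'],(v-c['cy'])/c['fy'],1])
def atz(c,u,v,z):
    o,d=ray(c,u,v); return o+d*(z-o[2])/d[2]
def st():
    s=manip.read_state(); print({k:np.round(s[k],4).tolist() for k in ('time_s','tool_pos','orientation','contact_force','finger_gap','joints')})
E
python3 - <<'E'
from h import *
st()
a=save('scene','sc0')[0];b=save('side','si0')[0]
for n in('sc0','si0'):
  c=load(n); print(n,-cv2.Rodrigues(c['rvec'])[0].T@c['tvec'].ravel(),c['fx'])
E
```

```text
pics
{'time_s': 0.0, 'tool_pos': [0.2349, 0.5785, 0.2305], 'orientation': [-3.14, -0.0, 2.7558], 'contact_force': [-0.2532, -0.8993, -0.1662], 'finger_gap': 0.0854, 'joints': [1.166, 0.4239, 1.6307, -0.0, 1.0886, -0.019]}
sc0 [0.87758712 0.62613738 0.92949295] 390.0354049312537
si0 [ 0.49309071 -0.78697375  0.61412579] 398.4696212723308
```

View pics/sc0.png

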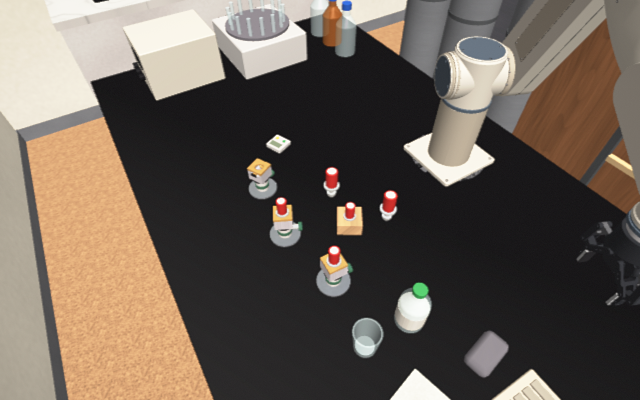

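View pics/si0.png

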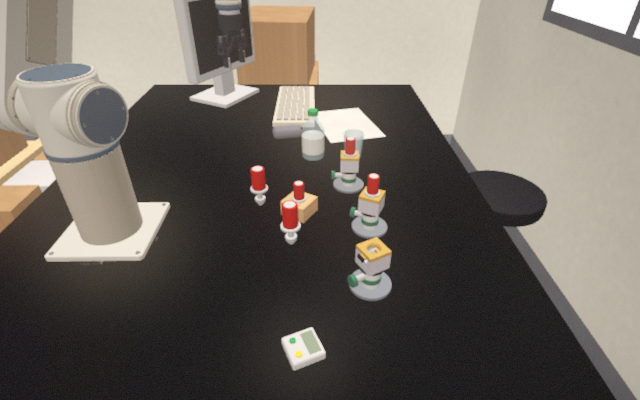

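The open outlet is at scene (260,167) and side (374,248). The plug in the wooden holder is at scene (350,210) and side (299,190). The two larger free-standing red plugs at scene (332,180) and (390,205) are the look-alikes.

```bash
cat >> h.py <<'E'
def tri(obs):
    A=np.zeros((3,3));b=np.zeros(3)
    for c,u,v in obs:
        o,d=ray(c,u,v); d=d/np.linalg.norm(d); P=np.eye(3)-np.outer(d,d); A+=P;b+=P@o
    x=np.linalg.solve(A,b); r=[np.linalg.norm((np.eye(3)-np.outer(d,d)/(d@d))@(x-o)) for o,d in (ray(*q) for q in obs)]
    return x,r
E
python3 - <<'E'
from h import *
a=load('sc0');b=load('si0')
A=cv2.resize(a['p'][150:240,230:410],None,fx=4,fy=4,interpolation=cv2.INTER_CUBIC)
B=cv2.resize(b['p'][170:270,265:405],None,fx=4,fy=4,interpolation=cv2.INTER_CUBIC)
o=np.zeros((A.shape[0]+0,720,3),np.uint8)
B=cv2.resize(B,(336,240))if 0 else B
cv2.imwrite('pics/cr.png',np.vstack([A[:,:,::-1][:200 and 360], ])); 
cv2.imwrite('pics/cr2.png',B[:,:,::-1])
for n,c,u,v in(('out',a,260,163),('out',b,374,243),('plugtop',a,350,205),('plugtop',b,299,184),('beaker',a,367,325),('bottle',a,421,290)):
  z=np.median(c['d'][v-1:v+2,u-1:u+2]); print(n,z,unproj(c,u,v,z).round(4))
print(tri([(a,260,167),(b,374,247)]),tri([(a,350,205),(b,299,184)]))
E
```

```text
out 1.1878362 [ 0.5996 -0.2024  0.0993]
out 0.79349494 [ 0.6132 -0.1782  0.102 ]
plugtop 1.087304 [0.4546 0.0723 0.0894]
plugtop 0.99624664 [0.4575 0.064  0.0924]
beaker 0.89816844 [0.6055 0.3683 0.0565]
bottle 0.840762 [0.4926 0.3953 0.1588]
(array([ 0.60966423, -0.18683866,  0.09969928]), [np.float64(0.002566093685308622), np.float64(0.002566093685308633)]) (array([0.45580301, 0.07172279, 0.08836947]), [np.float64(0.0015596767640211082), np.float64(0.001559676764021113)])
```

View pics/cr.png

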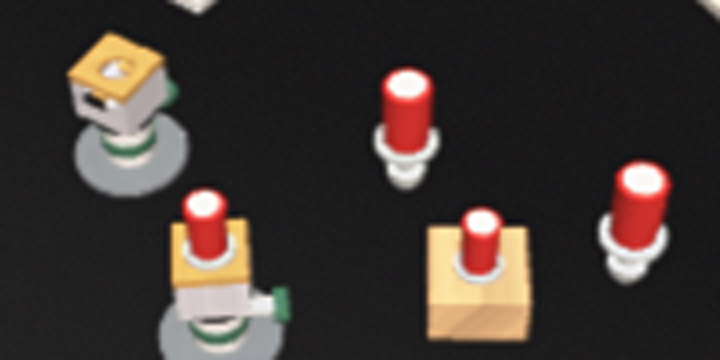

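View pics/cr2.png

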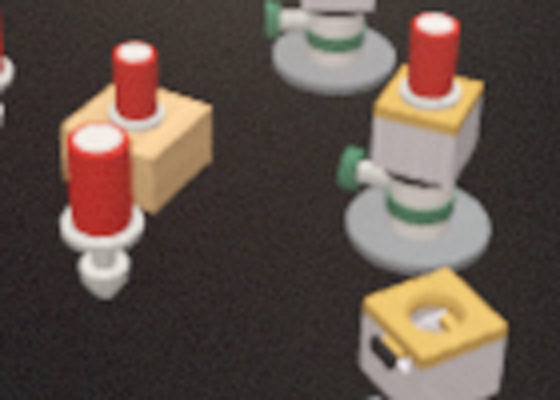

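Run:
```python
from h import *
a=load('sc0');b=load('si0')
f=lambda x,y:(a,230+x/4,150+y/4)
g=lambda x,y:(b,265+x/4,170+y/4)
for n,o in dict(out=[f(117,69),g(435,317)],plug=[f(482,222),g(135,52)],fake=[f(408,83),g(100,138)],turB=[f(205,204),g(434,24)]).items(): 
  x,r=tri(o);print(n,x.round(4),round(r[0],4))
print('fake2 tip',atz(*f(625,278),0), 'fake2 top', atz(*f(642,180),0.11),'base',atz(*f(130,155),0.0))
P=tri([f(482,222),g(135,52)])[0]
s=manip.read_state();p=np.array(s['tool_pos']);y=s['orientation'][2]
R=np.array([[np.cos(y),np.sin(y)],[np.sin(y),-np.cos(y)]]);print((R.T@(P[:2]-p[:2])*1000))
# holder edges: yaw; turret rim corners scene
for q in [(108,33),(165,60),(120,100),(70,72)]: print('rim',atz(*f(*q),0.102).round(4))
for q in [(428,228),(528,228)]: print('hold',atz(*f(*q),0.042).round(4))
```

```text
out [ 0.61   -0.1901  0.0964] 0.0016
plug [0.4556 0.0746 0.0894] 0.0011
fake [ 0.4389 -0.0501  0.1097] 0.002
turB [0.6313 0.0055 0.1488] 0.0011
fake2 tip [0.34911551 0.11663613 0.        ] fake2 top [0.34949645 0.11492419 0.11      ] base [ 0.61053339 -0.19014109  0.        ]
[-394.06658495 -383.95408665]
rim [ 0.5993 -0.2234  0.102 ]
rim [ 0.5752 -0.1739  0.102 ]
rim [ 0.6223 -0.1538  0.102 ]
rim [ 0.6417 -0.2002  0.102 ]
hold [0.4674 0.0274 0.042 ]
hold [0.4051 0.0658 0.042 ]
```

```bash
python3 -m crank '[[-44,-43,0,0,1],[-88,-86,0,0,1],[-132,-128,0,0,1],[-176,-171,0,0,1],[-220,-214,0,0,1]]' 40; python3 -m crank '[[-44,-43,0,0,1],[-88,-86,0,0,1],[-132,-128,0,0,1],[-174,-170,0,0,1],[-174,-170,0,0,1]]'
python3 - <<'E'
from h import *
st(); save('wrist','w1')
c=load('w1');print(-cv2.Rodrigues(c['rvec'])[0].T@c['tvec'].ravel())
E
```

```text
time_s: 0.72
tool_pos: [0.3586, 0.2957, 0.2308]
orientation: [-3.14, 0.0, 2.756]
contact_force: [0.7, 0.3, 0.2]
finger_gap: 0.0853
time_s: 1.35
tool_pos: [0.4571, 0.0694, 0.231]
orientation: [-3.14, 0.001, 2.75]
contact_force: [-0.6, 0.1, 0.0]
finger_gap: 0.0857
{'time_s': 1.35, 'tool_pos': [0.4571, 0.0694, 0.231], 'orientation': [-3.1398, 0.0005, 2.7505], 'contact_force': [-0.6096, 0.1428, 0.0352], 'finger_gap': 0.0857, 'joints': [0.1261, 0.183, 1.9777, -0.0022, 0.9814, -1.0523]}
[0.38190074 0.09972441 0.37298758]
```

View pics/w1.png

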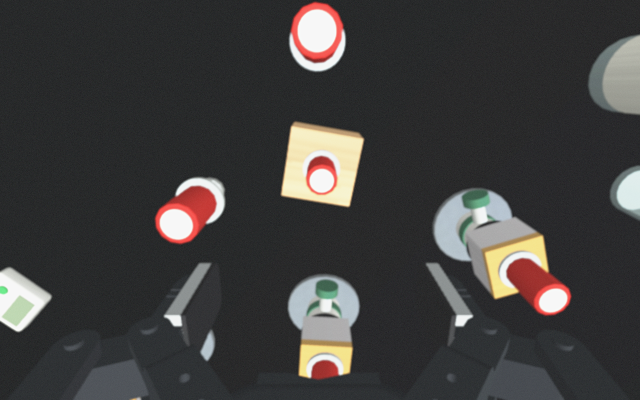

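Wrist view: the plug top is at (321,180) and centred on the holder. The fakes are at (317,30) and (178,223), clear of the fingers.

Run:
```python
from h import *
w=load('w1');a=load('sc0');b=load('si0')
red=lambda p:(p[:,:,0]>150)&(p[:,:,1]<80)
p=w['p'].astype(int); m=(p.min(2)>215).astype(np.uint8); m[:165]=0;m[200:]=0;m[:,:300]=0;m[:,345:]=0
n,l,s_,c=cv2.connectedComponentsWithStats(m);print(s_[1:].tolist(),c[1:].round(1).tolist())
print(tri([(w,321.5,180.5),(a,350.5,205.5),(b,298.8,183)]),atz(w,321.5,180.5,.09), 'holder',[atz(w,*q,.042).round(4) for q in((296,124),(363,139),(351,206),(282,192))])
P=atz(w,321.5,180.5,.09)
s=manip.read_state();q=np.array(s['tool_pos']);y=s['orientation'][2]
R=np.array([[np.cos(y),np.sin(y)],[np.sin(y),-np.cos(y)]]);print(R.T@(P[:2]-q[:2])*1000)
```

```text
[[302, 165, 6, 12, 48], [335, 165, 5, 11, 38], [310, 169, 24, 23, 429]] [[304.3, 169.4], [337.5, 169.0], [321.3, 180.3]]
(array([0.45557835, 0.07343085, 0.08950918]), [np.float64(0.0011637058965325818), np.float64(0.0015951424651445036), np.float64(0.0011520727323613483)]) [0.45548244 0.07230925 0.09      ] holder [array([0.4071, 0.0663, 0.042 ]), array([0.4448, 0.1204, 0.042 ]), array([0.5047, 0.0854, 0.042 ]), array([0.4639, 0.026 , 0.042 ])]
[1.11904307 0.86760515]
```

```bash
python3 -m crank '[[1.2,1.2,60,0,1],[1.2,1.2,115,0,1],[1.2,1.2,150,0,1],[1.2,1.2,177,0,1],[1.2,1.2,177,0,1]]'; python3 -m crank '[[0,0,0,0,1],[0,0,0,0,0.3],[0,0,0,0,0],[0,0,0,0,0],[0,0,0,0,0]]' 60; python3 -m crank '[[0,0,0,0,0],[0,0,0,0,0]]'
```

```text
time_s: 2.02
tool_pos: [0.4533, 0.0734, 0.0522]
orientation: [-3.138, -0.005, 2.754]
contact_force: [0.3, -0.0, -0.0]
finger_gap: 0.0853
time_s: 2.65
tool_pos: [0.4536, 0.0734, 0.0529]
orientation: [-3.138, -0.004, 2.754]
contact_force: [-1.0, 0.2, 7.3]
finger_gap: 0.0267
time_s: 2.9
tool_pos: [0.4536, 0.0733, 0.0529]
orientation: [-3.138, -0.004, 2.753]
contact_force: [0.2, -0.6, 1.4]
finger_gap: 0.0268
```

```bash
python3 -m crank '[[0,0,-15,0,0],[0,0,-40,0,0],[0,0,-90,0,0],[0,0,-140,0,0],[0,0,-140,0,0]]'
python3 - <<'E'
from h import *
st()
s=manip.read_state();q=np.array(s['tool_pos']);y=s['orientation'][2]
R=np.array([[np.cos(y),np.sin(y)],[np.sin(y),-np.cos(y)]]);print(R.T@(np.array([.6098,-.189])-[.455,.0732])*1000)
E
```

```text
time_s: 3.52
tool_pos: [0.4569, 0.0739, 0.1972]
orientation: [3.141, 0.003, 2.753]
contact_force: [0.6, 0.4, -2.1]
finger_gap: 0.0268
{'time_s': 3.525, 'tool_pos': [0.4569, 0.0739, 0.1972], 'orientation': [3.1408, 0.0035, 2.7534], 'contact_force': [0.5625, 0.3879, -2.0532], 'finger_gap': 0.0268, 'joints': [0.1353, 0.2328, 2.0087, -0.0013, 0.8967, -1.0466]}
[-242.52188211 -184.10599311]
```

```bash
python3 -m crank '[[-48,-37,0,0,0],[-97,-74,0,0,0],[-145,-111,0,0,0],[-194,-148,0,0,0],[-242,-184,0,0,0]]'; python3 -m crank '[[0,0,0,0,0],[0,0,0,0,0],[0,0,0,0,0]]';python3 - <<'E'
from h import *
st(); save('scene','sc1'); save('side','si1'); st()
a=load('sc1')['p'][110:200,210:310]; b=load('si1')['p'][170:270,320:420]
r=lambda x:cv2.resize(x,(400,int(x.shape[0]*4)),interpolation=cv2.INTER_CUBIC)
A=r(a);B=r(b);A=np.vstack([A,np.zeros((40,400,3),np.uint8)])
cv2.imwrite('pics/c3.png',np.hstack([A,B])[:,:,::-1])
E
```

```text
time_s: 4.15
tool_pos: [0.6112, -0.1897, 0.1968]
orientation: [3.141, 0.002, 2.753]
contact_force: [0.8, -0.1, -1.8]
finger_gap: 0.0266
time_s: 4.53
tool_pos: [0.6102, -0.1885, 0.1962]
orientation: [3.141, -0.0, 2.754]
contact_force: [-0.1, 0.4, -0.9]
finger_gap: 0.027
{'time_s': 4.525, 'tool_pos': [0.6102, -0.1885, 0.1962], 'orientation': [3.1408, -0.0003, 2.7541], 'contact_force': [-0.0899, 0.4016, -0.933], 'finger_gap': 0.027, 'joints': [-0.3186, 0.4821, 1.6242, 0.001, 1.0355, -1.5024]}
{'time_s': 4.625, 'tool_pos': [0.6107, -0.1885, 0.1968], 'orientation': [3.1407, 0.0009, 2.7545], 'contact_force': [0.0702, 0.4701, -1.5114], 'finger_gap': 0.0268, 'joints': [-0.3184, 0.4817, 1.6235, 0.0009, 1.0355, -1.5025]}
```

View pics/c3.png

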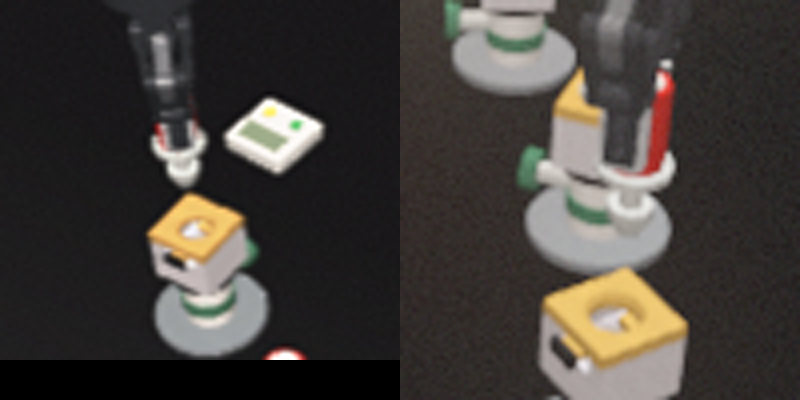

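Run:
```python
from h import *
a=load('sc1');b=load('si1')
f=lambda x,y:(a,210+x/4,110+y/4)
g=lambda x,y:(b,320+(x-400)/4,170+y/4)
T={}
for n,o in dict(fl=[f(180,146),g(637,172)],tip=[f(187,185),g(631,234)],out=[f(196,230),g(614,318)]).items():
  T[n],r=tri(o);print(n,T[n].round(4),round(r[0],4))
# rim corners
C=[tri([f(*p),g(*q)])[0] for p,q in (((193,195),(626,268)),((245,217),(541,295)),((206,262),(600,365)),((148,234),(689,324)))]
print(np.round(C,4)); print(np.mean(C,0))
p=a['p'].astype(int)
```

```text
fl [ 0.613  -0.1877  0.1829] 0.0024
tip [ 0.6134 -0.1869  0.1459] 0.0024
out [ 0.6102 -0.1902  0.0956] 0.0009
[[ 0.6102 -0.1919  0.1296]
 [ 0.5746 -0.178   0.1008]
 [ 0.6069 -0.1874  0.0618]
 [ 0.6447 -0.2008  0.1005]]
[ 0.6090999  -0.18953891  0.0981673 ]
```

```bash
python3 -m crank '[[2,-3.3,15,0,0],[2,-3.3,35,0,0],[2,-3.3,35,0,0],[2,-3.3,35,0,0]]';python3 - <<'E'
from h import *
st(); save('scene','sc2'); save('side','si2'); st()
a=load('sc2')['p'][130:190,235:285]; b=load('si2')['p'][205:265,350:400]
r=lambda x:cv2.resize(x,None,fx=8,fy=8,interpolation=cv2.INTER_CUBIC)
cv2.imwrite('pics/c4.png',np.hstack([r(a),r(b)])[:,:,::-1])
E
```

```text
time_s: 5.12
tool_pos: [0.6076, -0.1907, 0.1614]
orientation: [3.141, 0.0, 2.754]
contact_force: [-0.0, 0.6, -0.7]
finger_gap: 0.0266
{'time_s': 5.125, 'tool_pos': [0.6076, -0.1907, 0.1614], 'orientation': [3.1408, 0.0003, 2.7544], 'contact_force': [-0.0495, 0.6283, -0.6908], 'finger_gap': 0.0266, 'joints': [-0.3233, 0.5217, 1.6504, 0.001, 0.9691, -1.5075]}
{'time_s': 5.225, 'tool_pos': [0.608, -0.1909, 0.1622], 'orientation': [3.1406, 0.0017, 2.7544], 'contact_force': [0.1128, 0.175, -1.4835], 'finger_gap': 0.0266, 'joints': [-0.3233, 0.5207, 1.6499, 0.001, 0.9692, -1.5075]}
```

View pics/c4.png

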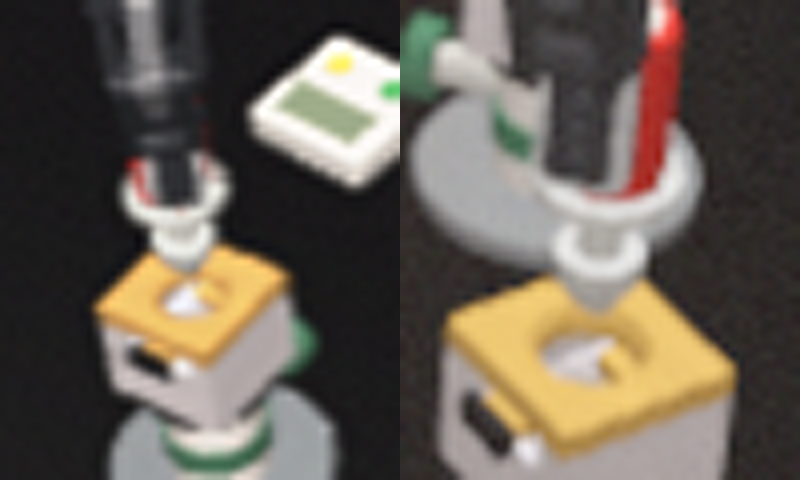

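Run:
```python
from h import *
from scipy.optimize import least_squares
a=load('sc2');b=load('si2')
f=lambda x,y:(a,235+x/8,130+y/8)
g=lambda x,y:(b,350+(x-400)/8,205+y/8)
def proj(c,X): return cv2.projectPoints(np.array(X,float).reshape(-1,1,3),c['rvec'],c['tvec'],np.array([[c['fx'],0,c['cx']],[0,c['fy'],c['cy']],[0,0,1.]]),None)[0].reshape(-1,2)
obsA=np.array([f(176,190)[1:],f(182,235)[1:],f(189,273)[1:]]);obsB=np.array([g(621,190)[1:],g(601,245)[1:],g(598,312)[1:]])
h=np.array([.036,.0165,0.])  # flange underside ,head shoulder, tip above tip
def res(p):
  X=np.c_[p[0]+p[3]*h,p[1]+p[4]*h,p[2]+h]
  return np.r_[(proj(a,X)-obsA).ravel(),(proj(b,X)-obsB).ravel()]
r=least_squares(res,[.61,-.19,.11,0,0]);print(r.x.round(4),(r.fun*8).round(0))
r0=least_squares(lambda q:res([*q,0,0]),[.61,-.19,.11]);print(r0.x.round(4),(r0.fun*8).round(0))
o,e=tri([f(197,296),g(596,343)]);print('rim',o.round(4),e)
for c,u in((a,f(197,296)),(b,g(596,343))): print(atz(*u,.102).round(4))
```

```text
[ 0.6108 -0.1903  0.1124  0.0376 -0.0227] [-11.   9.  -8.   2.  -7.  -4. -11.  -1.  -1.   7.  -6.  -9.]
[ 0.6115 -0.1907  0.1124] [ -9.   9.  -8.   2.  -9.  -4. -14.  -2.  -0.   7.  -3.  -8.]
rim [ 0.6104 -0.1884  0.0988] [np.float64(0.0026674038958072925), np.float64(0.002667403895807277)]
[ 0.6088 -0.1847  0.102 ]
[ 0.6122 -0.193   0.102 ]
```

```bash
python3 -m crank '[[0.9,0.9,8,0,0],[0.9,0.9,15,0,0],[0.9,0.9,15,0,0]]';python3 -m crank '[[0,0,3,0,0],[0,0,3,0,0]]'; python3 -m crank '[[0,0,3,0,0],[0,0,3,0,0]]'
```

```text
time_s: 5.6
tool_pos: [0.607, -0.1895, 0.1462]
orientation: [3.141, 0.0, 2.754]
contact_force: [0.2, -1.0, -0.7]
finger_gap: 0.0266
time_s: 5.85
tool_pos: [0.6068, -0.1895, 0.1429]
orientation: [3.141, -0.0, 2.754]
contact_force: [-0.2, -0.3, -1.2]
finger_gap: 0.0267
time_s: 6.1
tool_pos: [0.607, -0.1896, 0.1399]
orientation: [3.141, -0.0, 2.754]
contact_force: [-0.4, -0.3, -1.7]
finger_gap: 0.0264
```

```bash
for i in 1; do python3 -m crank '[[0,0,2.5,0,0],[0,0,2.5,0,0]]'; done;  python3 -m crank '[[0,0,2.5,0,0],[0,0,2.5,0,0]]'|sed -n 2,4p
```

```text
time_s: 6.35
tool_pos: [0.6073, -0.19, 0.1375]
orientation: [3.141, 0.001, 2.754]
contact_force: [1.5, -2.0, -0.4]
finger_gap: 0.027
tool_pos: [0.6073, -0.1901, 0.1348]
orientation: [3.141, 0.001, 2.754]
contact_force: [1.4, -2.0, -0.8]
```

```bash
python3 -m crank '[[-0.8,-0.5,0,0,0],[-0.8,-0.5,0,0,0]]'; python3 -m crank '[[0,0,2,0,0],[0,0,2,0,0]]'|sed -n 2,4p
```

```text
time_s: 6.85
tool_pos: [0.6075, -0.1906, 0.1345]
orientation: [3.141, 0.0, 2.754]
contact_force: [-0.3, 0.4, -0.4]
finger_gap: 0.0267
tool_pos: [0.6075, -0.1906, 0.1327]
orientation: [3.141, -0.0, 2.754]
contact_force: [-0.5, -0.2, 1.6]
```

```bash
python3 -m crank '[[0,0,1.5,0,0],[0,0,1.5,0,0]]'|sed -n 2,4p; python3 -m crank '[[0,0,1.5,0,0],[0,0,1.5,0,0]]'|sed -n 2,4p
```

```text
tool_pos: [0.6078, -0.1906, 0.1316]
orientation: [3.141, 0.001, 2.754]
contact_force: [-0.8, 0.1, 4.5]
tool_pos: [0.6082, -0.1906, 0.1307]
orientation: [3.141, 0.002, 2.754]
contact_force: [-1.0, 0.2, 6.4]
```

```bash
python3 -m crank '[[0,0,1.5,0,0],[0,0,1.5,0,0]]'|sed -n 2,4p; python3 -m crank '[[0,0,1.5,0,0],[0,0,1.5,0,0]]'|sed -n 2,4p
```

```text
tool_pos: [0.6086, -0.1907, 0.13]
orientation: [3.141, 0.003, 2.754]
contact_force: [-1.7, 1.1, 7.0]
tool_pos: [0.6089, -0.1907, 0.1294]
orientation: [3.141, 0.003, 2.754]
contact_force: [-2.0, -0.0, 9.0]
```

```bash
python3 -m crank '[[1.1,-0.4,1.5,0,0],[1.1,-0.4,1.5,0,0]]'; python3 -m crank '[[0.4,0,2.5,0,0],[0.4,0,2.5,0,0]]'|sed -n 2,4p
```

```text
time_s: 8.35
tool_pos: [0.6086, -0.1908, 0.1292]
orientation: [3.14, 0.005, 2.754]
contact_force: [-1.0, 0.4, 9.3]
finger_gap: 0.027
tool_pos: [0.6089, -0.1909, 0.1279]
orientation: [3.14, 0.007, 2.754]
contact_force: [-2.1, -0.6, 9.7]
```

```bash
python3 -m crank '[[1.5,0,2.5,0,0],[1.5,0,2.5,0,0]]'|sed -n 2,4p; python3 -m crank '[[1.2,0,2.5,0,0],[1.2,0,2.5,0,0]]'|sed -n 2,4p
python3 - <<'E'
from h import *
save('scene','sc3'); save('side','si3')
a=load('sc3')['p'][130:190,235:285]; b=load('si3')['p'][205:265,350:400]
r=lambda x:cv2.resize(x,None,fx=8,fy=8,interpolation=cv2.INTER_CUBIC)
cv2.imwrite('pics/c5.png',np.hstack([r(a),r(b)])[:,:,::-1])
E
```

```text
tool_pos: [0.6077, -0.1907, 0.1257]
orientation: [3.14, 0.008, 2.754]
contact_force: [0.4, -2.8, -1.5]
tool_pos: [0.6069, -0.1904, 0.1231]
orientation: [3.14, 0.009, 2.754]
contact_force: [1.2, -1.4, 2.2]
```

View pics/c5.png

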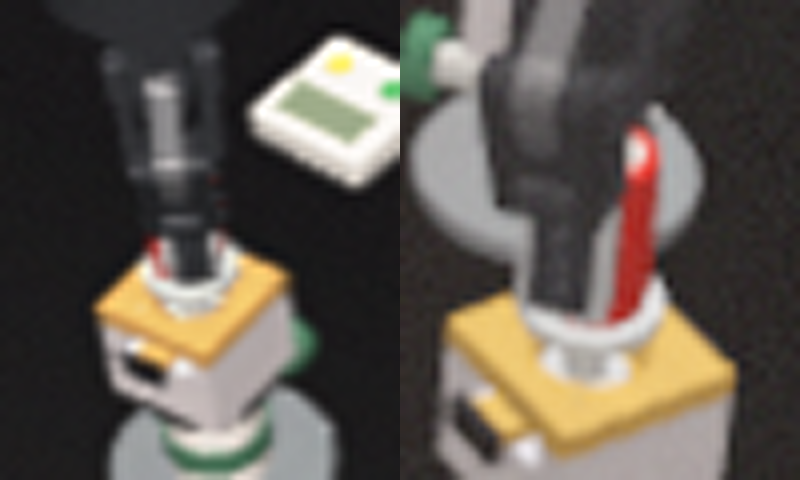

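The head is now inside the bore, with the neck visible and the flange about 10 mm above the rim. I'll ease the lateral error and continue.

```bash
python3 -m crank '[[-0.8,-0.3,1.5,0,0],[-0.8,-0.3,1.5,0,0]]'|sed -n 2,4p; python3 -m crank '[[0,0,1.5,0,0],[0,0,1.5,0,0]]'|sed -n 2,4p
```

```text
tool_pos: [0.6073, -0.1907, 0.1215]
orientation: [3.14, 0.008, 2.754]
contact_force: [-0.3, 0.4, 3.8]
tool_pos: [0.6073, -0.1906, 0.1198]
orientation: [3.14, 0.008, 2.754]
contact_force: [0.1, -0.6, 3.1]
```

```bash
python3 -m crank '[[0,0,1.5,0,0],[0,0,1.5,0,0]]'|sed -n 2,4p; python3 -m crank '[[0,0,1.5,0,0],[0,0,1.5,0,0]]'|sed -n 2,4p
```

```text
tool_pos: [0.6072, -0.1907, 0.1181]
orientation: [3.14, 0.008, 2.754]
contact_force: [-0.4, -0.7, 2.8]
tool_pos: [0.6072, -0.1907, 0.1164]
orientation: [3.14, 0.008, 2.754]
contact_force: [-0.3, -1.4, 3.0]
```

```bash
python3 -m crank '[[0,0,1.5,0,0],[0,0,1.5,0,0]]'|sed -n 2,4p; python3 -m crank '[[0,0,1.5,0,0],[0,0,1.5,0,0]]'|sed -n 2,4p
```

```text
tool_pos: [0.6067, -0.1905, 0.1142]
orientation: [3.14, 0.006, 2.754]
contact_force: [0.5, -0.2, -1.3]
tool_pos: [0.6067, -0.1905, 0.1128]
orientation: [3.14, 0.006, 2.754]
contact_force: [0.3, 0.1, 1.1]
```

```bash
python3 -m crank '[[0,0,1.5,0,0],[0,0,1.5,0,0]]'|sed -n 2,4p
```

```text
tool_pos: [0.6068, -0.1905, 0.1122]
orientation: [3.14, 0.007, 2.755]
contact_force: [-2.8, 0.1, 9.1]
```

```bash
python3 -m crank '[[0,0,1.3,0,0],[0,0,1.3,0,0],[0,0,1.3,0,0],[0,0,1.3,0,0]]'|sed -n 2,4p;  python3 -m crank '[[0,0,-0.5,0,0],[0,0,-0.5,0,0]]'|sed -n 2,4p;python3 -m crank '[[0,0,-1,0,0],[0,0,-1,0,0]]'|sed -n 2,4p
```

```text
tool_pos: [0.6069, -0.1906, 0.112]
orientation: [3.14, 0.007, 2.754]
contact_force: [-3.7, 0.8, 9.8]
tool_pos: [0.6068, -0.1905, 0.1126]
orientation: [3.14, 0.007, 2.754]
contact_force: [-1.4, 0.7, 3.5]
tool_pos: [0.6067, -0.1905, 0.1133]
orientation: [3.14, 0.007, 2.754]
contact_force: [0.3, -1.0, -0.4]
```

```bash
for k in 1; do python3 -m crank '[[0,0,-0.8,0,0],[0,0,-0.8,0,0]]'|sed -n 2,4p; done; python3 -m crank '[[0,0,-0.8,0,0],[0,0,-0.8,0,0]]'|sed -n 2,4p; python3 -m crank '[[0,0,-0.8,0,0],[0,0,-0.8,0,0]]'|sed -n 2,4p
```

```text
tool_pos: [0.6067, -0.1905, 0.1139]
orientation: [3.14, 0.006, 2.754]
contact_force: [0.0, -0.8, -1.3]
tool_pos: [0.6067, -0.1905, 0.1147]
orientation: [3.14, 0.006, 2.754]
contact_force: [0.0, -0.9, -1.1]
tool_pos: [0.6067, -0.1905, 0.1156]
orientation: [3.14, 0.006, 2.754]
contact_force: [-0.3, 0.0, -0.9]
```

```bash
python3 -m crank '[[0,0,-0.8,0,0],[0,0,-0.8,0,0]]'|sed -n 2,4p; python3 -m crank '[[0,0,-0.8,0,0],[0,0,-0.8,0,0]]'|sed -n 2,4p
```

```text
tool_pos: [0.6066, -0.1905, 0.1161]
orientation: [3.14, 0.006, 2.755]
contact_force: [0.7, -1.4, -4.4]
tool_pos: [0.6065, -0.1904, 0.1165]
orientation: [3.14, 0.006, 2.754]
contact_force: [2.1, -0.9, -8.1]
```

```bash
python3 -m crank '[[0,0,-0.8,0,0],[0,0,-0.8,0,0]]'|sed -n 2,4p
```

```text
tool_pos: [0.6064, -0.1904, 0.1169]
orientation: [3.14, 0.006, 2.754]
contact_force: [3.2, -1.6, -11.5]
```

```bash
python3 -m crank '[[-0.2,0,-0.5,0,0],[-0.2,0,-0.5,0,0]]'|sed -n 2,4p
```

```text
tool_pos: [0.6064, -0.1904, 0.117]
orientation: [3.14, 0.005, 2.755]
contact_force: [3.5, -1.1, -13.5]
```

```bash
python3 -m crank '[[-0.1,0,-0.3,0,0],[-0.1,0,-0.3,0,0],[-0.1,0,-0.3,0,0],[-0.1,0,-0.3,0,0]]'|sed -n 2,4p
```

```text
tool_pos: [0.6064, -0.1904, 0.1172]
orientation: [3.14, 0.005, 2.755]
contact_force: [3.6, -1.3, -14.4]
```

```bash
python3 -m crank '[[-0.1,0,-0.1,0,0],[-0.1,0,-0.1,0,0],[-0.1,0,-0.1,0,0],[-0.1,0,-0.1,0,0],[-0.1,0,-0.1,0,0]]'|sed -n 2,4p
```

```text
tool_pos: [0.6065, -0.1904, 0.1173]
orientation: [3.14, 0.005, 2.754]
contact_force: [2.9, -0.6, -15.6]
```

```bash
python3 -m crank '[[0,0,-0.1,0,0],[0,0,-0.1,0,0],[0,0,-0.1,0,0],[0,0,-0.1,0,0],[0,0,-0.1,0,0]]'|sed -n 2,4p
```

```text
tool_pos: [0.6064, -0.1904, 0.1173]
orientation: [3.141, 0.005, 2.755]
contact_force: [3.7, -0.8, -15.9]
```

```bash
python3 -m crank '[[0,0,0.35,0,0],[0,0,0.35,0,0],[0,0,0.35,0,0],[0,0,0.35,0,0],[0,0,0.35,0,0]]'|sed -n 2,4p
```

```text
tool_pos: [0.6065, -0.1905, 0.1171]
orientation: [3.14, 0.005, 2.754]
contact_force: [3.2, -0.9, -12.8]
```

```bash
python3 -m crank '[[0,0,0,0,0],[0,0,0,0,0],[0,0,0,0,0],[0,0,0,0,0],[0,0,0,0,0]]'|sed -n 2,4p
```

```text
tool_pos: [0.6065, -0.1905, 0.1171]
orientation: [3.14, 0.005, 2.754]
contact_force: [3.5, -1.7, -13.1]
```

```bash
python3 -m crank '[[0,0,0,0,0],[0,0,0,0,0],[0,0,0,0,0],[0,0,0,0,0],[0,0,0,0,0]]'|sed -n 2,4p
```

```text
tool_pos: [0.6065, -0.1905, 0.1171]
orientation: [3.14, 0.005, 2.754]
contact_force: [3.7, -1.2, -13.8]
```

```bash
python3 -m crank '[[0,0,1,0,0],[0,0,2,0,0],[0,0,3,0,0],[0,0,3.7,0,0],[0,0,3.7,0,0]]'|sed -n 2,4p; python3 -m crank '[[0,0,0,0,0.3],[0,0,0,0,0.6],[0,0,0,0,1],[0,0,0,0,1],[0,0,0,0,1]]'; python3 -m crank '[[0,0,-20,0,1],[0,0,-60,0,1],[0,0,-110,0,1],[0,0,-110,0,1]]';python3 - <<'E'
from h import *
save('scene','sc4'); save('side','si4')
a=load('sc4')['p'][130:190,235:285]; b=load('si4')['p'][205:265,350:400]
r=lambda x:cv2.resize(x,None,fx=8,fy=8,interpolation=cv2.INTER_CUBIC)
cv2.imwrite('pics/c6.png',np.hstack([r(a),r(b)])[:,:,::-1])
E
```

```text
tool_pos: [0.6068, -0.1905, 0.1138]
orientation: [3.14, 0.006, 2.754]
contact_force: [0.1, 0.9, 0.6]
time_s: 18.58
tool_pos: [0.6067, -0.1905, 0.1138]
orientation: [3.14, 0.006, 2.754]
contact_force: [-0.1, 0.3, -0.2]
finger_gap: 0.0854
time_s: 19.08
tool_pos: [0.609, -0.1914, 0.2301]
orientation: [3.14, 0.016, 2.754]
contact_force: [-0.1, -0.2, -0.0]
finger_gap: 0.0855
```

View pics/c6.png

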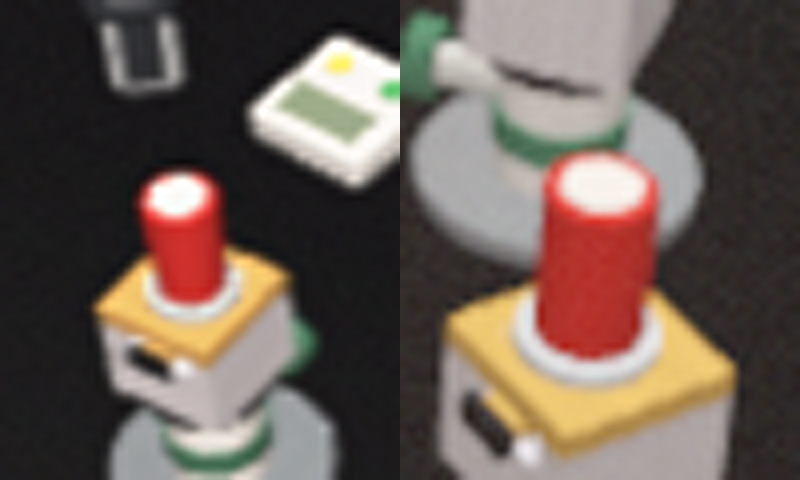

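The plug stands upright with its flange on the rim in both views, and the gripper is clear above it. I'll let the arm settle, then hand in.

```bash
python3 -m crank '[[0,0,0,0,1],[0,0,0,0,1],[0,0,0,0,1]]'; python3 -c "
from cell import manip; print(manip.hand_in())"
```

```text
time_s: 19.55
tool_pos: [0.6061, -0.1904, 0.2246]
orientation: [3.14, 0.007, 2.754]
contact_force: [1.0, 0.6, 1.1]
finger_gap: 0.0854
the job is handed in; nothing more can be done
None
```

The red plug from the wooden holder is latched in the open outlet, and I handed the job in at about 19.6 s; the hand-in gives no verdict.

- **Insertion:** The plug caught at about 16 mm above home and needed a small sideways correction. The highest force I read on the way down was about 10 N. The click showed as a force drop at about 2 mm above home, and I then held the flange on the rim at about 10 N.
- **Pull test:** The latch took the load after about 3 mm of upward play. The pull stayed between about 10 and 15 N for about 4 s, with the last 2 s at 12–13 N. It was not perfectly steady: it crept up to about 15 N before I eased it off, and there were 3–4 N of sideways force throughout. No reading passed 16 N, against the 20 N limit, though I only saw the force at the end of each move.
- **Final check:** After I lowered the plug back and let go, both cameras showed it upright with its flange on the rim and the gripper clear above it.

The two cameras disagreed by about 2.5 mm on the outlet's position, so I did the final centring by the contact force. The arm stayed well away from the bottle, the beaker and the timer. The timer looked unmoved in the last picture, but I did not check the bottle or the beaker again.

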